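Stock the locked tea chest drawer

TASK

Put the new tea into the chest's drawer: swing the lid open, lift the stay by the lid hinge to unlock the drawer, and pull the drawer well out; stand every round tin upright in the compartment with the round tin already in stock and every square carton upright in the one with the stock carton. Then push the drawer fully home, press the stay right down again to lock it and close the lid, leaving the other goods on the counter where they are.

Things in the scene. Friction and masses are not known exactly. Their poses are not given: they have to be found in the camera images.
- chest: Low wooden tea chest, fixed to the counter, 240 mm deep (its x) by 290 mm wide (its y), flat deck on top 110 mm above the counter. Origin: centre of its underside. Its x axis points from the drawer front to the back, z up. The drawer fills the whole front and slides out towards chest -x. On the rear half of the deck sits a hinged wooden hood (the lid); under the hood, near the hinge, is the stay that locks the drawer.
- lid (a joint): The hooded lid (120 mm deep, 220 mm wide, 55 mm high): 0 shut, 1.75 rad fully open (stop); it may start a little ajar (up to 0.2); it swings up and over to the back about a level hinge along chest y. The stiff hinge holds it at any angle (about 2 to 4 N at the handle).
- lid_hinge (a point): Middle of the lid's hinge line, at the rear edge of the deck, 110 mm above the counter.
- lid_handle (a point): Middle of the lid's handle: a round steel bar 10 mm thick, 90 mm long along chest y, 45 mm clear of the hood's front face and, when shut, 30 mm above the deck; it is 165 mm ahead of and 30 mm above the hinge when shut, and turns with the lid.
- stay (a joint): The drawer's stay, an upright sliding bolt through the deck 34 mm ahead of the lid hinge: 0 fully down (drawer locked, only 8 mm of play), 0.045 m fully raised; the drawer is free above 0.030. It stays at any height by friction (3 N). It can go down only when the drawer is pushed in to less than 8 mm, and the lid cannot shut over it while it is raised.
- stay_knob (a point): Centre of the stay's round brass knob, 26 mm in diameter and 28 mm high, upright; with the stay down this point is 26 mm above the deck (knob underside 12 mm above the deck).
- drawer (a joint): Drawer: 0 shut, 0.19 m fully out (towards chest -x). About 2 N of friction.
- drawer_handle (a point): Middle of the drawer's handle: a round steel bar 10 mm thick, 110 mm long along chest y, 48 mm in front of the drawer front, 82 mm above the counter. Moves with the drawer.
- drawer_mid (a point): Centre of the drawer's inner floor (23 mm above the counter), axes as the chest's; moves with the drawer. Inside, the drawer is 204 mm long (x from -102 to +102 mm) and split by a 6 mm divider at y = 0 into two compartments, each 126 mm wide, centred at y = +66 mm and -66 mm. Sides and divider stand 52 mm above the floor, the front panel 74 mm, the back 67 mm. The deck covers what is still inside the chest.
- old_tin_center (a point): Centre of the round tin already in stock, same size and shape as the other round tins, standing near the rear end (drawer x about +66 mm) of one compartment; it shows which compartment is for round tins. Hidden until the drawer is out.
- old_carton_center (a point): Centre of the square carton already in stock, near the rear end of the other compartment; it shows which compartment is for square cartons. Same size as the other cartons.
- tin1_center (a point): New round metal tea tin, 58 mm in diameter, 66 mm high, standing on the counter. Its position is its centre, half-way up (33 mm above its underside); its z axis points up. May be absent (None). 0.12 kg.
- tin2_center (a point): New round metal tea tin, 58 mm in diameter, 66 mm high, standing on the counter. Its position is its centre, half-way up (33 mm above its underside); its z axis points up. May be absent (None). 0.12 kg.
- carton1_center (a point): New square tea carton, 54 x 54 mm and 66 mm high, standing on the counter; x and y axes square to its sides. Its position is its centre, half-way up (33 mm above its underside); its z axis points up. May be absent (None). 0.12 kg.
- carton2_center (a point): New square tea carton, 54 x 54 mm and 66 mm high, standing on the counter; x and y axes square to its sides. Its position is its centre, half-way up (33 mm above its underside); its z axis points up. May be absent (None). 0.12 kg.
- scoop: Bystander: steel scoop with a wooden handle, 165 mm long, lying on the counter.
- cup: Bystander: white tea cup, 72 mm wide, 60 mm high. Origin: centre of the underside.
- pack1: Bystander: large kraft packet, 200 x 100 x 60 mm. Origin: centre of the underside.

How it is judged:
On the way, in this order (a step that is already met when the one before it is completed fails the run):
1. the lid is swung open, past 1.2 rad (value of joint lid above 1.2 rad), for 0.2 s.
2. the stay is lifted clear of the drawer, by more than 32 mm (value of joint stay above 0.032 m), for 0.2 s.
3. the drawer is pulled out by more than 150 mm (value of joint drawer above 0.15 m), for 0.2 s.
4. all new goods stand in their right compartments and the drawer is pushed home, within 10 mm (x of tin1_center in the frame of drawer_mid between -0.105 and 0.105 m and y of tin1_center in the frame of drawer_mid between -0.13 and 0.13 m and z of tin1_center in the frame of drawer_mid between 0.02 and 0.045 m and angle between each of tin1_center, tin2_center, carton1_center, carton2_center's own z axis and vertical below 0.2 rad and x of tin2_center in the frame of drawer_mid between -0.105 and 0.105 m and y of tin2_center in the frame of drawer_mid between -0.13 and 0.13 m and z of tin2_center in the frame of drawer_mid between 0.02 and 0.045 m and x of carton1_center in the frame of drawer_mid between -0.105 and 0.105 m and y of carton1_center in the frame of drawer_mid between -0.13 and 0.13 m and z of carton1_center in the frame of drawer_mid between 0.02 and 0.045 m and x of carton2_center in the frame of drawer_mid between -0.105 and 0.105 m and y of carton2_center in the frame of drawer_mid between -0.13 and 0.13 m and z of carton2_center in the frame of drawer_mid between 0.02 and 0.045 m and ((y of each of old_tin_center, tin1_center, tin2_center in the frame of drawer_mid above 0.015 m and y of each of carton1_center, carton2_center in the frame of drawer_mid below -0.015 m) or (y of each of old_tin_center, tin1_center, tin2_center in the frame of drawer_mid below -0.015 m and y of each of carton1_center, carton2_center in the frame of drawer_mid above 0.015 m)) and value of joint drawer below 0.01 m), for 0.2 s.
5. the stay is down again, within 8 mm (value of joint stay below 0.008 m), for 0.2 s.
At the end, for the whole second after the job is handed in: Every new tin and carton stands upright (within 0.2 rad) on the drawer's floor, tins in the compartment of the stock tin and cartons in that of the stock carton, at rest; drawer shut within 10 mm, stay down within 8 mm, lid shut within 0.08 rad (all of step 4 and value of joint stay below 0.008 m and value of joint lid below 0.08 rad and linear speed of each of tin1, tin2, carton1, carton2 below 0.03 m/s); the robot touches nothing.
It fails at once if another thing on the counter is shoved more than 50 mm (distance of any of scoop, cup, pack1 from where it was at the start of the episode above 0.05 m).
Of tin1, tin2, carton1, carton2 only 2 to 4 are there at a start; the rules pass over those that are not, and their reading is None.
At some moment in a run one of tin1, tin2, carton1, carton2 may be knocked a few centimetres aside while the robot is not near it.
It also fails if it takes over 210 s, if anything falls off the work surface, if the arm or the gripper's body presses on something with over 40 N, if the wrist force passes 120 N, or if a joint passes its speed limit or range.

ROBOT

A 6-joint arm with a two-finger parallel gripper is mounted at the origin on the work surface. World frame = base frame: x ahead of the robot, y to its left, z up, the work surface at z = 0. Lengths are in m, angles in rad, forces in N, time in s.
With the tool pointing down it reaches from about 0.275 to 0.75 m from the base axis. Payload 10.2 kg.
Tool frame: the origin (TCP) lies midway between the tips of the shut fingers; the grasp point (between the pads) lies 19 mm behind it (grip_depth is the distance from the TCP to the grasp point, in m); z points along the fingers, y is the line along which they close (so a half turn about z gives the same grasp; the last joint's range is limited). The gripper opens to 85 mm and grips with 20 to 120 N. Pads are 22 mm wide; open, the fingers measure 114 mm over their backs; the gripper's body (76 mm by 85 mm) begins 54 mm behind the grasp point. The pads swing forward as they close: fully open they stand 13 mm farther back than shut.
Start: joints at [0.911, 0.313, 1.498, -0, 1.331, -0.223], TCP at [0.222, 0.476, 0.231] pointing down, gripper open.
Joint ranges: [-2.94, 2.94], [-0.97, 2.17], [0.19, 2.56], [-1.23, 4.37], [0.02, 3.11], [-2.88, 2.88]. Speed limits (rad/s): [2.39, 2.39, 3.01, 3.14, 3.14, 3.14].

INTERFACE

Orientations are given as a unit quaternion [x, y, z, w].
In Python, from rig import * gives the robot as it stands.
- The arm moves only by the tool step_arm, never from a script. Its argument "deltas" is a list of rows, each a list of 3 entries, a list of its own where there are three numbers: the shift along the tool's x, y, z in mm, then the turn, a rotation vector about the tool's x, y, z in rad, then the gripper's target within -1 to 1 (fully open at 1, half-way at 0, shut at -1). In form: [[[tx, ty, tz], [wx, wy, wz], fingers], ...]. A call has 1 to 20 rows; each row is the pose to reach, as a shift and turn from the pose commanded when the call began, along the tool's axes at that moment; what a row does not reach only later rows make up. A row lasts 1/8 s, in which the tool goes at most 62.5 mm and 10.7 degrees, less where a joint would pass 70% of its speed; a pose out of reach is approached as far as the arm can. A call with a gripper value outside its range is refused whole. The fingers move at their own pace and stop on an object; "squeeze" is the grip in N (left out, the last holds). Time passes only in rows, so rows that repeat a pose let the fingers close. It gives the time, the measured TCP pose, the force, the opening and the grip force at its end, in the units of the state.
- observe(): the state, without advancing time (a new reading comes with each control period).
- camera(name): name is "scene" or "top" or "wrist"; returns (picture, depth): 480x640x3 uint8, red, green, blue; 480x640 float32, m along the optical axis (not along the pixel's ray), 0 where there is no reading.
- get_calibration(name): a dict with "mtx" (3x3 intrinsics, pixels), "xyz" and "orientation" of the camera in the world. Camera axes: x right, y up, looking along -z (the intrinsics and any distortion apply to the point x, -y, -z); pixel columns grow to the right and rows downward; lengths in m; the calibration is good to about 2 mm. A picture is of the moment at which its call begins: read the wrist's pose just before it. get_calibration takes no time and is no camera call; for the wrist camera it gives the pose at the moment of the call.
- close_job(): hands the job in; it is judged then, once.
The state is a dict: "time_s": time; "joints": joint angles; "qvel": joint speeds; "effort": joint torques, N m; "ee_pos": TCP position; "tcp_rot": TCP orientation; "ft_force": force on the tool from outside, world axes, zero at the start; "ft_torque": the same for the moment, N m; "opening": finger opening in m; "grip_force": force on a finger pad.
Only numpy, scipy, OpenCV 4.12 (cv2) and the standard library are available. Lean on these libraries where they do the work, as an engineer would, in place of code of your own. Each camera call takes 0.05 s, during which the arm holds its last target. There are 200 camera calls.

## Working session

There is one attempt and no reset: what is moved stays moved. The work goes in short steps, Python scripts to look and compute and a tool call to move; the robot and the scene stay as the last step left them, time stands still between calls to the robot, and variables do not carry over. Pictures are saved under pics/ and viewed, at most 14 in all, crops included, and the job is handed in when it is done.

Besides the shell and the picture viewer there is one more tool, called as name(argument=value, ...) on one line, values as JSON. step_arm: Moves the arm, as the interface text tells. Its arguments: {"type":"object","properties":{"deltas":{"type":"array"},"squeeze":{"type":"number"}},"required":["deltas"]}

```bash
mkdir -p pics; ls
cat > h.py <<'E'
from rig import *
import numpy as np, cv2
from scipy.spatial.transform import Rotation as R
def snap(name,fn=None):
    c=get_calibration(name); im,d=camera(name)
    if fn: cv2.imwrite('pics/'+fn,im[:,:,::-1])
    return im,d,c
def cloud(d,c):
    K=c['mtx'];v,u=np.mgrid[0:d.shape[0],0:d.shape[1]]
    p=np.stack([(u-K[0][2])/K[0][0]*d,-(v-K[1][2])/K[1][1]*d,-d],-1)
    return p@R.from_quat(c['orientation']).as_matrix().T+np.array(c['xyz'])
E
python3 - <<'E'
from h import *
s=observe();print({k:np.round(v,3).tolist() for k,v in s.items()})
for n in('scene','top'):
    im,d,c=snap(n,n+'0.png');print(n,np.round(c['mtx'],1).tolist(),c['xyz'],c['orientation'],(d>0).mean());np.savez(n+'0.npz',im=im,p=cloud(d,c),d=d)
E
```

```text
pics
{'time_s': 0.0, 'joints': [0.911, 0.313, 1.498, 0.0, 1.331, -0.223], 'qvel': [0.0, 0.001, 0.0, -0.001, 0.0, -0.001], 'effort': [0.0, -41.228, -25.974, -0.0, 0.004, -0.0], 'ee_pos': [0.222, 0.475, 0.231], 'tcp_rot': [0.217, 0.976, -0.001, -0.0], 'ft_force': [0.732, -0.168, 1.603], 'ft_torque': [0.052, -0.024, -0.006], 'grip_force': 0.0, 'opening': 0.085}
scene [[483.9, 0.0, 314.0], [0.0, 483.9, 245.1], [0.0, 0.0, 1.0]] [1.23921813 0.10487437 1.0436636 ] [0.19868549 0.26072429 0.74063051 0.58652653] 0.99603515625
top [[456.0, 0.0, 326.1], [0.0, 456.0, 236.4], [0.0, 0.0, 1.0]] [ 0.3169287  -0.08761113  1.40501963] [ 0.05882096 -0.04991125 -0.69440232  0.71543999] 0.9959830729166667
```

View pics/top0.png

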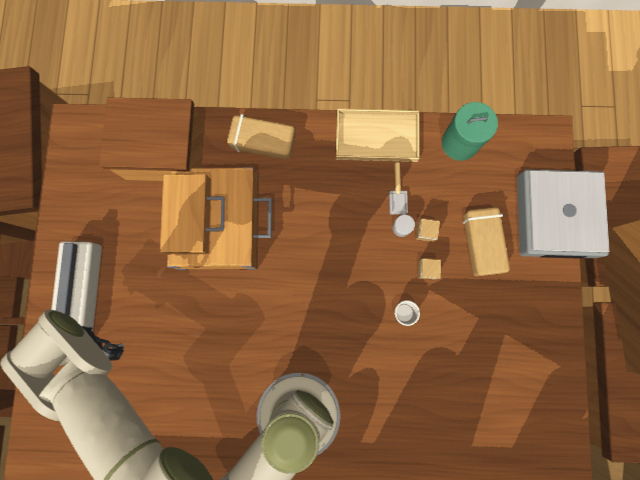

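View pics/scene0.png

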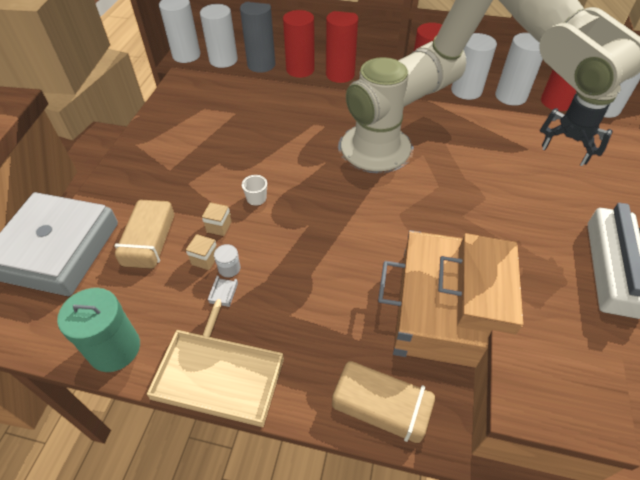

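The top view shows the chest at (210,220) with its drawer towards image right. There is one tin at (403,225), with cartons at (428,230) and (430,268) and the cup at (407,313). The packet is at (487,240), and the scoop at (398,190) is close to the tin. Next I measure these.

Run:
```python
from h import *
z=np.load('top0.npz');p=z['p'];im=z['im']
def cl(roi,lo,hi,mn=25):
    y0,y1,x0,x1=roi
    m=np.zeros(p.shape[:2],np.uint8);m[y0:y1,x0:x1]=((p[...,2]>lo)&(p[...,2]<hi))[y0:y1,x0:x1]
    n,l,st,ce=cv2.connectedComponentsWithStats(m)
    for i in range(1,n):
        if st[i,4]<mn: continue
        q=p[l==i]
        r=cv2.minAreaRect((q[:,:2]*1000).astype(np.float32))
        print(roi,ce[i].round(),st[i,4],'mean',q.mean(0).round(4),'rect mm',np.round(r[0],1),np.round(r[1],1),round(r[2],1))
print('deck');cl((150,290,150,262),.095,.125)
print('lid');cl((150,290,150,262),.15,.26)
print('handle');cl((180,250,200,225),.125,.155,8)
print('dh');cl((180,250,256,275),.065,.1,8)
print('goods');cl((180,300,385,450),.05,.085)
cl((290,335,385,430),.045,.075)
cl((150,215,385,412),.006,.04)
cl((200,285,455,515),.03,.08)
print('counter',np.median(p[330:350,150:250,2]), np.median(p[280:300,480:510,2]))
```

```text
deck
(150, 290, 150, 262) [225. 220.] 4620 mean [0.5592 0.2269 0.1098] rect mm [595.7 302. ] [352.5 307.2] 2.3
(150, 290, 150, 262) [215. 214.] 320 mean [0.5747 0.2567 0.1108] rect mm [575.1 255.5] [83.4 31.9] 1.8
lid
(150, 290, 150, 262) [169. 159.] 740 mean [0.7198 0.386  0.1595] rect mm [720.2 386.7] [ 56.1 109.8] 1.4
(150, 290, 150, 262) [185. 213.] 3607 mean [0.5622 0.3237 0.1669] rect mm [565.6 305.6] [220.9 172.8] 2.2
handle
(180, 250, 200, 225) [213. 214.] 421 mean [0.5672 0.2535 0.1452] rect mm [568.4 245.9] [203.4  53.7] 1.9
dh
(180, 250, 256, 275) [267. 217.] 223 mean [0.573  0.1095 0.0853] rect mm [573.4 118.8] [119.5  45.9] 3.2
goods
(180, 300, 385, 450) [405. 224.] 314 mean [ 0.5681 -0.3     0.065 ] rect mm [ 569.3 -300.2] [56.9 57.8] 46.5
(180, 300, 385, 450) [429. 229.] 361 mean [ 0.5562 -0.373   0.0651] rect mm [ 556.9 -374.2] [56.3 55.4] 82.0
(180, 300, 385, 450) [431. 268.] 368 mean [ 0.4385 -0.377   0.0653] rect mm [ 439.4 -378.2] [55.6 54.6] 88.2
(290, 335, 385, 430) [409. 313.] 148 mean [ 0.3078 -0.3149  0.0571] rect mm [ 308.1 -309.9] [69.1 68.7] 47.6
(150, 215, 385, 412) [398. 156.] 177 mean [ 0.7954 -0.2856  0.0169] rect mm [ 800.7 -286.3] [37.1 85.1] 1.1
(150, 215, 385, 412) [398. 193.] 405 mean [ 0.6763 -0.2875  0.0144] rect mm [ 693.5 -287.5] [166.1  53.9] 1.1
(200, 285, 455, 515) [487. 241.] 2311 mean [ 0.5254 -0.5466  0.0578] rect mm [ 528.6 -551.7] [200.3 102.9] 8.4
counter -4.301624385150138e-05 -6.798240974903447e-05
```

```bash
cat >> h.py <<'E'
def tool(target,o=None):
    "shift in mm along current tool axes to reach world target"
    o=o or observe();return (R.from_quat(o['tcp_rot']).inv().apply(np.array(target)-o['ee_pos'])*1000).round(1)
E
python3 - <<'E'
from h import *
z=np.load('top0.npz');p=z['p']
m=np.zeros(p.shape[:2],bool);m[150:290,205:262]=1
m&=(abs(p[...,2]-.11)<.004)&(p[...,1]<.245)
q=p[m]
# front edge: lower y vs x bins ; side edges: extremes of x vs y bins
def edge(a,b,sg,n=20):
    bins=np.linspace(np.percentile(a,5),np.percentile(a,95),n);P=[]
    for i in range(n-1):
        k=(a>=bins[i])&(a<bins[i+1])
        if k.sum()>3:P.append(((bins[i]+bins[i+1])/2,sg*np.max(sg*b[k])))
    P=np.array(P);f=np.polyfit(P[:,0],P[:,1],1);r=abs(np.polyval(f,P[:,0])-P[:,1]);g=r<=np.percentile(r,75);f=np.polyfit(P[g,0],P[g,1],1);return f,r.round(4)
for nm,a,b,sg in(('front y(x)',q[:,0],q[:,1],-1),('right x(y)',q[:,1],q[:,0],1),('left x(y)',q[:,1],q[:,0],-1)):
    f,r=edge(a,b,sg);print(nm,f,np.median(r))
print('deck ymin/xminmax',q.min(0),q.max(0))
for nm,roi,lo,hi in(('bar',(180,250,200,226),.138,.152),('dbar',(180,250,262,276),.07,.1),('lidtop',(150,290,150,215),.155,.19)):
    m=np.zeros(p.shape[:2],bool);y0,y1,x0,x1=roi;m[y0:y1,x0:x1]=1;m&=(p[...,2]>lo)&(p[...,2]<hi)
    k=p[m]
    if nm=='bar':k=k[k[:,1]<.232]
    r=cv2.minAreaRect((k[:,:2]*1000).astype(np.float32));print(nm,len(k),np.round(r[0],1),np.round(r[1],1),r[2],k[:,2].mean(),k[:,2].max(), k.mean(0))
E
```

```text
front y(x) [0.04220605 0.1252242 ] 0.0006
right x(y) [-0.06266935  0.72718056] 0.0009
left x(y) [-0.04099584  0.43343232] 0.0014
deck ymin/xminmax [0.42327829 0.14272668 0.1060005 ] [0.71913941 0.24499644 0.11399445]
bar 83 [570.  225.8] [98.3 12.1] 0.25949910283088684 0.14913255779412363 0.15186601650567355 [0.5698864  0.22516756 0.14913256]
dbar 181 [573.5 109.9] [118.6  27.8] 2.7084338665008545 0.08515150015666785 0.09200982952719605 [0.57154545 0.10382214 0.0851515 ]
lidtop 4092 [605.5 333.8] [317.7 165.8] 12.128665924072266 0.1664707389454007 0.1777468478281714 [0.58825724 0.33768494 0.16647074]
```

Run:
```python
from h import *
print(tool([.569,.2245,.24]),tool([.4,.36,.26]))
```

```text
[-420.6  -80.6   -9.2] [-210.2  -29.4  -29.2]
```

step_arm(deltas=[[[-50, -8, -10], [0, 0, -0.06], 0], [[-100, -16, -20], [0, 0, -0.12], 0], [[-150, -22, -25], [0, 0, -0.18], 0], [[-200, -29, -29], [0, 0, -0.24], -0.06], [[-250, -40, -29], [0, 0, -0.3], -0.06], [[-300, -52, -25], [0, 0, -0.36], -0.06], [[-350, -65, -20], [0, 0, -0.42], -0.06], [[-400, -77, -12], [0, 0, -0.48], -0.06], [[-421, -81, -9], [0, 0, -0.48], -0.06], [[-421, -81, -9], [0, 0, -0.48], -0.06], [[-421, -81, -9], [0, 0, -0.48], -0.06], [[-421, -81, -9], [0, 0, -0.48], -0.06]], squeeze=30)

```text
time_s: 1.6
ee_pos: [0.5685, 0.2253, 0.2408]
tcp_rot: [-0.022, 1.0, 0.0, 0.0]
ft_force: [-0.4, 0.2, -0.1]
opening: 0.0403
grip_force: 0.0
```

Run:
```python
from h import *
o=observe();r=R.from_quat(o['tcp_rot']).as_matrix();print(o['ee_pos'],o['opening'],np.degrees(np.arctan2(r[1,1],r[0,1])),r[2].round(3))
print(tool([.569,.2245,.124]))
im,d,c=snap('wrist','w1.png')
```

```text
[0.56853337 0.22530997 0.24083723] 0.040307193271420794 92.55617026999992 [-0.001  0.    -1.   ]
[ -0.4  -0.9 116.8]
```

View pics/w1.png

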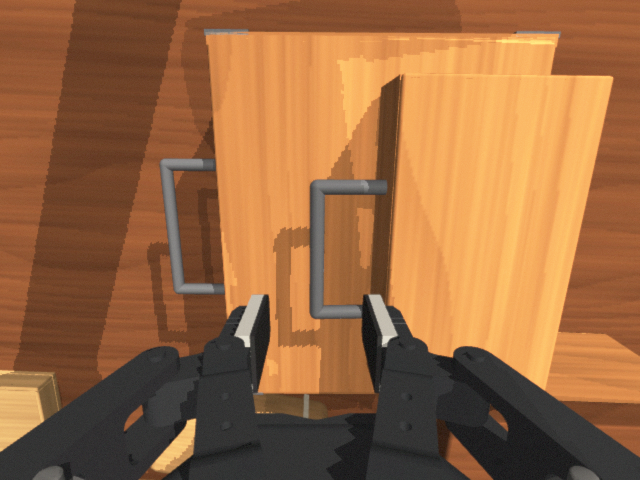

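The lid bar (column 318) sits midway between the fingers (columns 250 and 375), so I go down and grip it.

step_arm(deltas=[[[0, -1, 40], [0, 0, 0], -0.06], [[0, -1, 80], [0, 0, 0], -0.06], [[0, -1, 105], [0, 0, 0], -0.06], [[0, -1, 117], [0, 0, 0], -0.06], [[0, -1, 117], [0, 0, 0], -0.06], [[0, -1, 117], [0, 0, 0], -1], [[0, -1, 117], [0, 0, 0], -1], [[0, -1, 117], [0, 0, 0], -1], [[0, -1, 117], [0, 0, 0], -1], [[0, -1, 117], [0, 0, 0], -1]], squeeze=30)

```text
time_s: 2.9
ee_pos: [0.5697, 0.2252, 0.1242]
tcp_rot: [-0.022, 1.0, 0.002, 0.001]
ft_force: [1.3, 9.5, -1.2]
opening: 0.0089
grip_force: 30.4
```

Run:
```python
from h import *
o=observe();print(o['ee_pos'],o['opening'],o['grip_force'])
# arc, ty = forward along chest x, tz down
r=np.hypot(.165,.03);a0=np.arctan2(.03,.165);s=.02
for t in np.arange(.1,1.75,.1):
    print(round(t,2),(1000*r*(np.cos(a0+s)-np.cos(a0+s+t))).round(0),(-1000*r*(np.sin(a0+s+t)-np.sin(a0+s))).round(0))
```

```text
[0.56968857 0.22516821 0.12418104] 0.00887153991906455 30.37638634443283
0.1 4.0 -16.0
0.2 10.0 -32.0
0.3 17.0 -47.0
0.4 26.0 -61.0
0.5 36.0 -75.0
0.6 48.0 -87.0
0.7 60.0 -98.0
0.8 74.0 -108.0
0.9 88.0 -116.0
1.0 104.0 -123.0
1.1 119.0 -128.0
1.2 136.0 -132.0
1.3 152.0 -134.0
1.4 169.0 -134.0
1.5 186.0 -133.0
1.6 202.0 -130.0
1.7 219.0 -125.0
```

step_arm(deltas=[[[0, 4, -16], [0, 0, 0], -1], [[0, 10, -32], [0, 0, 0], -1], [[0, 17, -47], [0, 0, 0], -1], [[0, 26, -61], [0, 0, 0], -1], [[0, 36, -75], [0, 0, 0], -1], [[0, 48, -87], [0, 0, 0], -1], [[0, 60, -98], [0, 0, 0], -1], [[0, 74, -108], [0, 0, 0], -1], [[0, 88, -116], [0, 0, 0], -1], [[0, 104, -123], [0, 0, 0], -1], [[0, 119, -128], [0, 0, 0], -1], [[0, 136, -132], [0, 0, 0], -1], [[0, 152, -134], [0, 0, 0], -1], [[0, 169, -134], [0, 0, 0], -1], [[0, 186, -133], [0, 0, 0], -1], [[0, 202, -130], [0, 0, 0], -1], [[0, 216, -126], [0, 0, 0], -1], [[0, 216, -126], [0, 0, 0], -1]])

```text
time_s: 5.15
ee_pos: [0.5609, 0.4404, 0.2512]
tcp_rot: [-0.022, 1.0, 0.001, 0.003]
ft_force: [9.0, 4.3, 2.0]
opening: 0.0087
grip_force: 31.8
```

Run:
```python
from h import *
o=observe();print(o['ee_pos'],o['tcp_rot'],o['opening'],o['grip_force'],o['ft_force'],o['joints'])
im,d,c=snap('scene','s2.png')
```

```text
[0.56092783 0.4403683  0.25116874] [-0.02172336  0.99975942  0.00136002  0.00271068] 0.00874375558037191 31.796085834503174 [8.95980676 4.32481098 2.03341302] [ 5.01790645e-01  7.61464057e-01  7.42892226e-01 -9.13728425e-05
  1.63117160e+00 -1.11246182e+00]
```

View pics/s2.png

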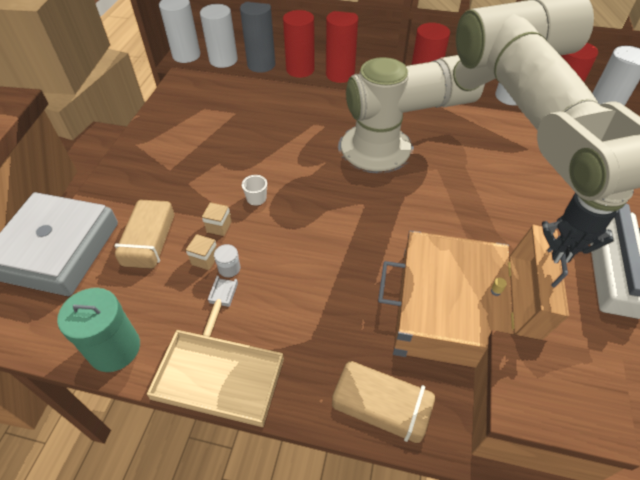

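The lid is open at about 1.68 rad and the knob shows at (498,286). Next I release the bar, rise, turn a quarter turn and go above the knob.

step_arm(deltas=[[[0, 0, 0], [0, 0, 0], 0], [[0, 0, 0], [0, 0, 0], 0], [[0, 0, 0], [0, 0, 0], 0], [[0, 0, -35], [0, 0, 0], 0], [[0, 0, -70], [0, 0, 0], 0], [[0, -30, -70], [0, 0, 0.18], 0], [[0, -60, -70], [0, 0, 0.36], 0], [[0, -86, -70], [0, 0, 0.54], 0], [[0, -86, -70], [0, 0, 0.72], 0], [[0, -86, -70], [0, 0, 0.9], 0], [[0, -86, -70], [0, 0, 1.08], 0], [[0, -86, -70], [0, 0, 1.26], 0], [[0, -86, -70], [0, 0, 1.44], 0], [[0, -86, -70], [0, 0, 1.571], 0], [[0, -86, -50], [0, 0, 1.571], 0], [[0, -86, -50], [0, 0, 1.571], 0], [[0, -86, -50], [0, 0, 1.571], 0]])

```text
time_s: 7.32
ee_pos: [0.5638, 0.3531, 0.3001]
tcp_rot: [0.692, 0.722, 0.0, 0.0]
ft_force: [0.0, -0.4, 0.1]
opening: 0.0426
grip_force: 0.0
```

Run:
```python
from h import *
z=observe();r=R.from_quat(z['tcp_rot']).as_matrix();print(z['ee_pos'],r.round(3).tolist(),z['opening'])
for n in('scene','wrist'):
    im,d,c=snap(n,n+'3.png');p=cloud(d,c);h=cv2.cvtColor(im,cv2.COLOR_RGB2HSV)
    m=(abs(p[...,0]-.563)<.035)&(abs(p[...,1]-.355)<.03)&(p[...,2]>.122)&(p[...,2]<.16)
    q=p[m]
    if len(q)>5: print(n,len(q),q.mean(0),q.min(0),q.max(0)); t=q[q[:,2]>np.percentile(q[:,2],97)-.004];print('top',len(t),(t.min(0)+t.max(0))/2,t.mean(0))
print(tool([.563,.355,.118]))
```

```text
[0.56380844 0.35314637 0.3001182 ] [[-0.043, 0.999, 0.001], [0.999, 0.043, 0.0], [0.0, 0.001, -1.0]] 0.042630379516150015
scene 173 [0.56902852 0.35478883 0.14244892] [0.55211886 0.34330623 0.12273016] [0.57925291 0.3683065  0.1524759 ]
top 84 [0.56568588 0.35621044 0.14978356] [0.56547613 0.35642943 0.1490588 ]
wrist 825 [0.56339848 0.35531187 0.14939653] [0.55062924 0.3412096  0.12411039] [0.5761719  0.36624622 0.15359235]
top 694 [0.56352389 0.35365754 0.15126029] [0.56350714 0.35381058 0.1515653 ]
[  1.8  -1.  182.2]
```

View pics/wrist3.png

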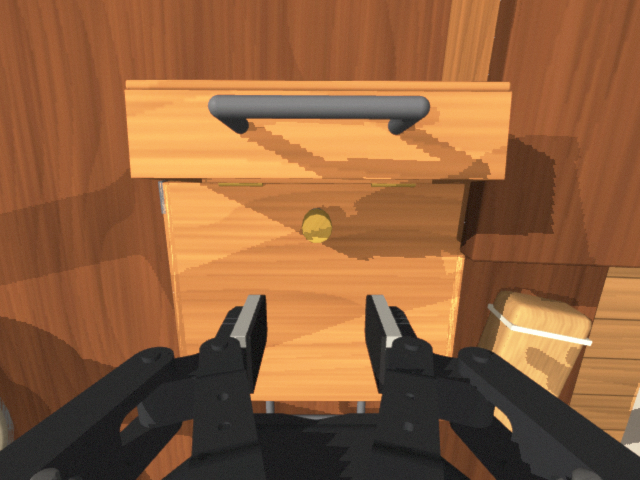

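The knob at (317,228) lies centred between the fingers and in front of the open lid. Now descend and grip.

step_arm(deltas=[[[-1, 0, 40], [0, 0, 0], 0], [[-1, 0, 80], [0, 0, 0], 0], [[-1, 0, 120], [0, 0, 0], 0], [[-1, 0, 150], [0, 0, 0], 0], [[-1, 0, 170], [0, 0, 0], 0], [[-1, 0, 182], [0, 0, 0], 0], [[-1, 0, 182], [0, 0, 0], 0], [[-1, 0, 182], [0, 0, 0], -1], [[-1, 0, 182], [0, 0, 0], -1], [[-1, 0, 182], [0, 0, 0], -1], [[-1, 0, 182], [0, 0, 0], -1], [[-1, 0, 182], [0, 0, 0], -1]], squeeze=40)

```text
time_s: 8.93
ee_pos: [0.5649, 0.3523, 0.1187]
tcp_rot: [0.692, 0.722, 0.002, 0.001]
ft_force: [4.6, 1.3, 4.7]
opening: 0.0253
grip_force: 40.2
```

step_arm(deltas=[[[-1, 0, -10], [0, 0, 0], -1], [[-1, 0, -20], [0, 0, 0], -1], [[-1, 0, -30], [0, 0, 0], -1], [[-1, 0, -38], [0, 0, 0], -1], [[-1, 0, -44], [0, 0, 0], -1], [[-1, 0, -45], [0, 0, 0], -1], [[-1, 0, -45], [0, 0, 0], -1], [[-1, 0, -45], [0, 0, 0], -1]])

```text
time_s: 9.93
ee_pos: [0.5648, 0.3522, 0.1626]
tcp_rot: [0.692, 0.722, 0.002, 0.0]
ft_force: [9.2, 6.7, -1.2]
opening: 0.0247
grip_force: 39.9
```

step_arm(deltas=[[[0, 0, 0], [0, 0, 0], 0], [[0, 0, 0], [0, 0, 0], 0], [[0, 0, 0], [0, 0, 0], 0], [[0, 0, -40], [0, 0, 0], 0], [[0, 0, -80], [0, 0, 0], 0], [[-30, 0, -110], [0, 0, -0.17], 0], [[-70, 0, -110], [0, 0, -0.35], 0], [[-110, 0, -110], [0, 0, -0.52], 0], [[-150, -1, -100], [0, 0, -0.7], 0], [[-190, -2, -80], [0, 0, -0.87], 0], [[-220, -2, -60], [0, 0, -1.05], 0], [[-251, -2, -40], [0, 0, -1.22], 0], [[-251, -2, -40], [0, 0, -1.4], 0], [[-251, -2, -40], [0, 0, -1.571], 0], [[-251, -2, -40], [0, 0, -1.571], 0], [[-251, -2, -40], [0, 0, -1.571], 0]])

```text
time_s: 11.92
ee_pos: [0.5725, 0.1003, 0.2023]
tcp_rot: [-0.02, 1.0, -0.0, -0.0]
ft_force: [-0.1, 0.5, 0.7]
opening: 0.0428
grip_force: 0.0
```

Run:
```python
from h import *
o=observe();r=R.from_quat(o['tcp_rot']).as_matrix();print(o['ee_pos'],r.round(3).tolist(),o['opening'])
im,d,c=snap('scene');p=cloud(d,c)
m=(abs(p[...,0]-.564)<.02)&(abs(p[...,1]-.355)<.02)&(p[...,2]>.13)&(p[...,2]<.23);print('knob top',np.percentile(p[m][:,2],[50,95]))
im,d,c=snap('wrist');p=cloud(d,c)
m=(abs(p[...,0]-.573)<.04)&(abs(p[...,1]-.105)<.035)&(p[...,2]>.06)&(p[...,2]<.1)
q=p[m];print(len(q),q.mean(0),q.min(0),q.max(0))
print(tool([.573,.1013,.063]))
```

```text
[0.5725386  0.10030215 0.20231264] [[-0.999, -0.04, -0.0], [-0.04, 0.999, -0.0], [0.0, 0.0, -1.0]] 0.04282973333005295
knob top [0.1854127  0.19528868]
1342 [0.5715805  0.09922141 0.08764704] [0.53301401 0.09321603 0.08277687] [0.61298444 0.1055683  0.09099498]
[ -0.5   1.  139.3]
```

step_arm(deltas=[[[0, 0, 50], [0, 0, 0], 0], [[0, 0, 100], [0, 0, 0], 0], [[0, 0, 125], [0, 0, 0], 0], [[0, 0, 139], [0, 0, 0], 0], [[0, 0, 139], [0, 0, 0], 0], [[0, 0, 139], [0, 0, 0], -1], [[0, 0, 139], [0, 0, 0], -1], [[0, 0, 139], [0, 0, 0], -1], [[0, 0, 139], [0, 0, 0], -1], [[0, -20, 139], [0, 0, 0], -1], [[0, -40, 139], [0, 0, 0], -1], [[0, -65, 139], [0, 0, 0], -1], [[0, -90, 139], [0, 0, 0], -1], [[0, -115, 139], [0, 0, 0], -1], [[0, -140, 139], [0, 0, 0], -1], [[0, -165, 139], [0, 0, 0], -1], [[0, -178, 139], [0, 0, 0], -1], [[0, -186, 139], [0, 0, 0], -1], [[0, -186, 139], [0, 0, 0], -1], [[0, -186, 139], [0, 0, 0], -1]])

```text
time_s: 14.52
ee_pos: [0.5801, -0.0864, 0.0638]
tcp_rot: [-0.021, 1.0, -0.0, -0.001]
ft_force: [-5.5, -2.7, 9.8]
opening: 0.0084
grip_force: 39.8
```

step_arm(deltas=[[[0, 0, 0], [0, 0, 0], 0], [[0, 0, 0], [0, 0, 0], 0], [[0, 0, 0], [0, 0, 0], 0], [[0, 0, -40], [0, 0, 0], 0], [[0, 0, -90], [0, 0, 0], 0], [[30, -30, -140], [0, 0, 0.17], 1], [[60, -60, -190], [0, 0, 0.35], 1], [[90, -85, -230], [0, 0, 0.52], 1], [[134, -110, -236], [0, 0, 0.7], 1], [[134, -110, -236], [0, 0, 0.87], 1], [[134, -110, -236], [0, 0, 1.05], 1], [[134, -110, -236], [0, 0, 1.22], 1], [[134, -110, -236], [0, 0, 1.4], 1], [[134, -110, -236], [0, 0, 1.571], 1], [[134, -110, -236], [0, 0, 1.571], 1], [[134, -110, -236], [0, 0, 1.571], 1]])

```text
time_s: 16.52
ee_pos: [0.4516, -0.2012, 0.2993]
tcp_rot: [0.691, 0.723, -0.0, -0.0]
ft_force: [0.3, 0.7, 0.1]
opening: 0.0857
grip_force: 0.0
```

Run:
```python
from h import *
o=observe();r=R.from_quat(o['tcp_rot']).as_matrix();print(o['ee_pos'],r.round(3).tolist(),o['opening'],o['joints'][5])
im,d,c=snap('top');p=cloud(d,c);cv2.imwrite('pics/t4.png',cv2.resize(im[110:330,160:460,::-1],None,fx=2.6,fy=2.6))
np.savez('t4.npz',im=im,p=p)
for roi in((180,300,385,450),):
    y0,y1,x0,x1=roi
    m=np.zeros(p.shape[:2],np.uint8);m[y0:y1,x0:x1]=((p[...,2]>.05)&(p[...,2]<.085))[y0:y1,x0:x1]
    n,l,st,ce=cv2.connectedComponentsWithStats(m)
    for i in range(1,n):
        if st[i,4]>30:
            q=p[l==i];rr=cv2.minAreaRect((q[:,:2]*1000).astype(np.float32));print(ce[i].round(),st[i,4],np.round(rr[0],1),np.round(rr[1],1),rr[2])
```

```text
[ 0.45155022 -0.20121565  0.29927105] [[-0.046, 0.999, -0.0], [0.999, 0.046, -0.0], [-0.0, -0.0, -1.0]] 0.08566740166365792 -0.7031066671942153
[409. 218.] 48 [ 586.7 -314.9] [42.2 12.6] 50.518653869628906
[430. 227.] 281 [ 556.8 -374.1] [54.2 55.4] 84.06437683105469
[431. 269.] 352 [ 439.5 -378.1] [55.1 54.5] 87.86592102050781
```

View pics/t4.png

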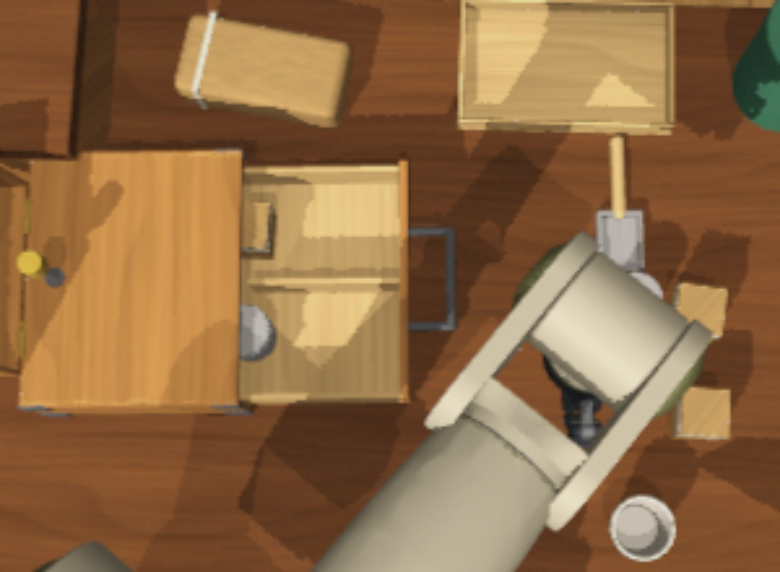

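The drawer is out. The stock carton is at crop (265,225), in the far compartment at larger x, and the stock tin is at (255,332) in the near one. Next I measure the drawer frame.

Run:
```python
from h import *
z=np.load('t4.npz');p=z['p']
C=np.array([.567,.269]);cx=np.array([-.042,.999]);cy=np.array([-.999,-.042])
q=p[150:290,235:340].reshape(-1,3);a=(q[:,:2]-C)@cx;b=(q[:,:2]-C)@cy;h=q[:,2]
# front panel top
k=(h>.09)&(h<.104)&(a<-.2);print('panel a',np.percentile(a[k],[2,50,98]),'b',np.percentile(b[k],[1,99]))
k=(abs(h-.075)<.004)&(a<-.15)&(a>-.29)&(abs(b)<.02);print('div b',np.percentile(b[k],[5,50,95]),k.sum())
k=(abs(h-.075)<.004)&(a<-.15)&(a>-.29)&(abs(b)>.1);print('sides',np.percentile(b[k],[2,98]))
k=(abs(h-.089)<.004)&(a<-.11)&(a>-.2);
for s in(1,-1):
    kk=k&(b*s>.02);print('old',s,kk.sum(),np.percentile(a[kk],[1,50,99]),np.percentile(b[kk],[1,50,99]))
k=(abs(h-.023)<.004);print('floor a',np.percentile(a[k],[.5,99.5]))
```

```text
panel a [-0.35402486 -0.30334402 -0.29899293] b [-0.13038757  0.13495028]
div b [-0.00264351  0.00086746  0.00362694] 94
sides [-0.13477343  0.13527616]
old 1 163 [-0.15003553 -0.13219192 -0.11850942] [0.02943532 0.05873642 0.10585054]
old -1 164 [-0.148755   -0.13347708 -0.11857498] [-0.09139687 -0.06450037 -0.03644897]
floor a [-0.29459359 -0.10685149]
```

step_arm(deltas=[[[-45, 25, 30], [0, 0, 0.04], 1], [[-90, 50, 60], [0, 0, 0.08], 1], [[-135, 75, 100], [0, 0, 0.12], 1], [[-178, 97, 140], [0, 0, 0.167], 1], [[-178, 97, 160], [0, 0, 0.167], 1], [[-178, 97, 200], [0, 0, 0.167], 1], [[-178, 97, 240], [0, 0, 0.167], 1], [[-178, 97, 262], [0, 0, 0.167], 1], [[-178, 97, 270], [0, 0, 0.167], 1], [[-178, 97, 270], [0, 0, 0.167], 1], [[-178, 97, 270], [0, 0, 0.167], -1], [[-178, 97, 270], [0, 0, 0.167], -1], [[-178, 97, 270], [0, 0, 0.167], -1], [[-178, 97, 270], [0, 0, 0.167], -1], [[-178, 97, 270], [0, 0, 0.167], -1], [[-178, 97, 230], [0, 0, 0.167], -1], [[-178, 97, 180], [0, 0, 0.167], -1], [[-178, 97, 130], [0, 0, 0.167], -1], [[-178, 97, 130], [0, 0, 0.167], -1]], squeeze=35)

```text
time_s: 18.95
ee_pos: [0.5572, -0.3759, 0.1738]
tcp_rot: [0.749, 0.662, 0.0, 0.004]
ft_force: [0.8, -1.3, -1.4]
opening: 0.0536
grip_force: 37.6
```

Run:
```python
from h import *
o=observe();r=R.from_quat(o['tcp_rot']).as_matrix();print(o['ee_pos'],np.degrees(np.arctan2(r[1,1],r[0,1])),o['opening'],o['grip_force'])
print(tool([.6406,.088,.17]),tool([.6406,.088,.056]))
im,d,c=snap('wrist','w5.png')
```

```text
[ 0.55720054 -0.37589442  0.17379208] -7.092029541615024 0.05364410739831875 37.62042045593262
[470.7  25.5   1.8] [471.2  24.8 115.7]
```

View pics/w5.png

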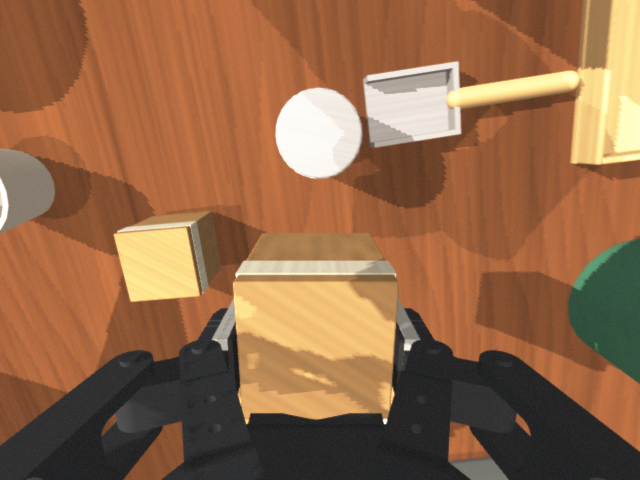

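The carton is held squarely between the pads, so I carry it to the rear slot of the far compartment.

step_arm(deltas=[[[45, 3, -5], [0, 0, 0], -1], [[95, 5, -10], [0, 0, -0.03], -1], [[145, 8, -10], [0, 0, -0.06], -1], [[195, 11, -10], [0, 0, -0.09], -1], [[245, 14, -10], [0, 0, -0.12], -1], [[295, 17, -10], [0, 0, -0.15], -1], [[345, 20, -10], [0, 0, -0.166], -1], [[395, 22, -10], [0, 0, -0.166], -1], [[440, 24, -5], [0, 0, -0.166], -1], [[471, 25, 0], [0, 0, -0.166], -1], [[471, 25, 0], [0, 0, -0.166], -1], [[471, 25, 0], [0, 0, -0.166], -1], [[471, 25, 40], [0, 0, -0.166], -1], [[471, 25, 80], [0, 0, -0.166], -1], [[471, 25, 105], [0, 0, -0.166], -1], [[471, 25, 117], [0, 0, -0.166], -1], [[471, 25, 117], [0, 0, -0.166], -1]])

```text
time_s: 21.12
ee_pos: [0.6395, 0.0884, 0.0534]
tcp_rot: [0.692, 0.721, 0.0, 0.0]
ft_force: [-0.5, -0.2, -0.8]
opening: 0.0535
grip_force: 38.0
```

step_arm(deltas=[[[0, 0, 0], [0, 0, 0], 0.55], [[0, 0, 0], [0, 0, 0], 0.55], [[0, 0, 0], [0, 0, 0], 0.55], [[0, 0, -30], [0, 0, 0], 0.55], [[0, 0, -70], [0, 0, 0], 0.55], [[-20, -10, -110], [0, 0, 0], 0.55], [[-70, -34, -140], [0, 0, 0.02], 1], [[-120, -58, -140], [0, 0, 0.04], 1], [[-170, -82, -140], [0, 0, 0.06], 1], [[-220, -106, -140], [0, 0, 0.077], 1], [[-270, -130, -140], [0, 0, 0.077], 1], [[-320, -154, -130], [0, 0, 0.077], 1], [[-370, -178, -120], [0, 0, 0.077], 1], [[-420, -202, -110], [0, 0, 0.077], 1], [[-457, -220, -100], [0, 0, 0.077], 1], [[-457, -220, -80], [0, 0, 0.077], 1], [[-457, -220, -80], [0, 0, 0.077], 1]])

```text
time_s: 23.25
ee_pos: [0.4379, -0.3762, 0.1311]
tcp_rot: [0.72, 0.694, 0.0, -0.001]
ft_force: [0.3, -0.7, -0.2]
opening: 0.0853
grip_force: 0.0
```

Run:
```python
from h import *
o=observe();r=R.from_quat(o['tcp_rot']).as_matrix();print(o['ee_pos'],np.degrees(np.arctan2(r[1,1],r[0,1])),o['opening'])
im,d,c=snap('top');p=cloud(d,c);np.savez('t6.npz',im=im,p=p)
C=np.array([.567,.269]);cx=np.array([-.042,.999]);cy=np.array([-.999,-.042])
for n,im,p in(('top',im,p),('wrist',)+(lambda s:(s[0],cloud(s[1],s[2])))(snap('wrist','w6.png'))):
    m=((p[...,2]>.055)&(p[...,2]<.1)&(p[...,0]<.72)&(p[...,0]>.35)&(p[...,1]>-.45)).astype(np.uint8)
    k,l,st,ce=cv2.connectedComponentsWithStats(m)
    for i in range(1,k):
        if st[i,4]>150:
            q=p[l==i];rr=cv2.minAreaRect((q[:,:2]*1000).astype(np.float32));print(n,ce[i].round(),st[i,4],np.round(rr[0],1),np.round(rr[1],1),rr[2],q[:,2].mean())
    if n=='top':
        q=p.reshape(-1,3);a=(q[:,:2]-C)@cx;b=(q[:,:2]-C)@cy;k=(abs(q[:,2]-.089)<.004)&(a<-.152)&(a>-.285)&(b<-.02)&(b>-.12)
        print('placed',k.sum(),np.percentile(a[k],[1,99]),np.percentile(b[k],[1,99]),np.median(q[k,2]))
print(tool([.4395,-.378,.029]))
```

```text
[ 0.4379039  -0.37616726  0.13114989] -2.044262166439574 0.08527498811286388
top [295. 218.] 1229 [571.4 144. ] [292.6 472.5] 1.8436893224716187 0.08038224071783079
top [258. 197.] 235 [636.6 138.3] [55.9 32.5] 0.2890475392341614 0.0854105907574286
top [275. 197.] 384 [638.6  88.1] [56.2 53.3] 2.096330404281616 0.0864655684034053
top [405. 224.] 310 [ 568.1 -300.3] [56.3 57.5] 86.38967895507812 0.06556958071904172
top [258. 238.] 215 [514.9 131.6] [58.5 33.1] 0.8152217268943787 0.08604014406858441
top [ 78. 264.] 1134 [419.4 677. ] [138.7 103.2] 0.07664923369884491 0.07179184351841231
placed 286 [-0.20828807 -0.15735566] [-0.09080589 -0.03792443] 0.08924058307067939
wrist [541. 124.] 9767 [ 567.7 -303.1] [58.  58.6] 69.45005798339844 0.06704989882515013
wrist [317. 262.] 7540 [ 438.2 -379.9] [54.8 54.4] 87.28843688964844 0.06733137991353402
[ -1.6   0.6 104. ]
```

View pics/w6.png

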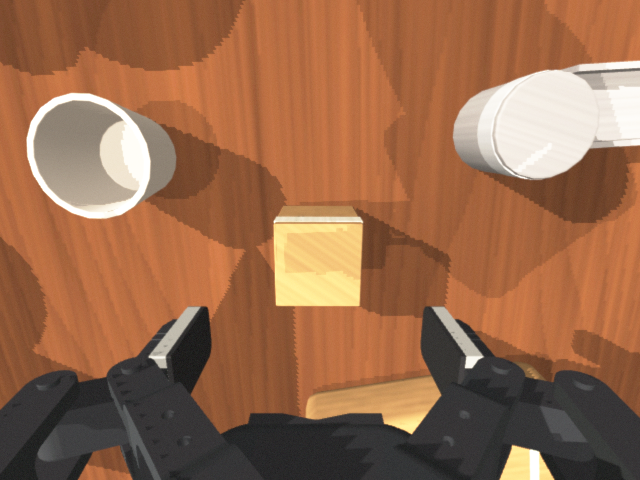

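Carton A stands in its slot. The second carton (318,262) is centred between the fingers and clear of the cup, so I pick it.

step_arm(deltas=[[[-2, 1, 40], [0, 0, 0], 1], [[-2, 1, 80], [0, 0, 0], 1], [[-2, 1, 96], [0, 0, 0], 1], [[-2, 1, 103], [0, 0, 0], 1], [[-2, 1, 103], [0, 0, 0], 1], [[-2, 1, 103], [0, 0, 0], -1], [[-2, 1, 103], [0, 0, 0], -1], [[-2, 1, 103], [0, 0, 0], -1], [[-2, 1, 103], [0, 0, 0], -1], [[-2, 1, 103], [0, 0, 0], -1], [[-2, 1, 60], [0, 0, 0], -1], [[-2, 1, 10], [0, 0, 0], -1], [[-2, 1, -40], [0, 0, 0], -1], [[-2, 1, -50], [0, 0, 0], -1], [[-2, 1, -50], [0, 0, 0], -1]])

```text
time_s: 25.22
ee_pos: [0.4393, -0.3784, 0.1819]
tcp_rot: [0.719, 0.695, 0.0, -0.0]
ft_force: [-0.8, -0.8, -2.0]
opening: 0.0533
grip_force: 37.9
```

Run:
```python
from h import *
o=observe();print(o['opening'],o['grip_force'],o['ee_pos'],tool([.6434,.022,.17]),tool([.6434,.022,.056]))
```

```text
0.0533356574130263 37.93783664703369 [ 0.43934415 -0.37835742  0.18190237] [407.3 189.9  12. ] [407.2 189.9 126. ]
```

step_arm(deltas=[[[45, 21, 0], [0, 0, -0.02], -1], [[90, 42, 0], [0, 0, -0.04], -1], [[135, 63, 0], [0, 0, -0.06], -1], [[180, 84, 0], [0, 0, -0.077], -1], [[225, 105, 0], [0, 0, -0.077], -1], [[270, 126, 0], [0, 0, -0.077], -1], [[315, 147, 0], [0, 0, -0.077], -1], [[360, 168, 0], [0, 0, -0.077], -1], [[400, 186, 0], [0, 0, -0.077], -1], [[407, 190, 10], [0, 0, -0.077], -1], [[407, 190, 10], [0, 0, -0.077], -1], [[407, 190, 10], [0, 0, -0.077], -1], [[407, 190, 50], [0, 0, -0.077], -1], [[407, 190, 90], [0, 0, -0.077], -1], [[407, 190, 115], [0, 0, -0.077], -1], [[407, 190, 127], [0, 0, -0.077], -1], [[407, 190, 127], [0, 0, -0.077], -1]])

```text
time_s: 27.35
ee_pos: [0.6436, 0.0209, 0.0555]
tcp_rot: [0.692, 0.722, -0.0, 0.0]
ft_force: [-0.6, -0.4, -1.4]
opening: 0.0536
grip_force: 37.8
```

step_arm(deltas=[[[0, 0, 0], [0, 0, 0], 0.55], [[0, 0, 0], [0, 0, 0], 0.55], [[0, 0, 0], [0, 0, 0], 0.55], [[0, 0, -30], [0, 0, 0], 0.55], [[0, 0, -70], [0, 0, 0], 0.55], [[0, 0, -110], [0, 0, 0], 0.55], [[-50, -14, -140], [0, 0, 0.17], 1], [[-100, -28, -140], [0, 0, 0.35], 1], [[-150, -42, -140], [0, 0, 0.52], 1], [[-200, -56, -140], [0, 0, 0.7], 1], [[-250, -70, -140], [0, 0, 0.87], 1], [[-290, -82, -130], [0, 0, 1.05], 1], [[-318, -89, -120], [0, 0, 1.22], 1], [[-318, -89, -110], [0, 0, 1.4], 1], [[-318, -89, -110], [0, 0, 1.571], 1], [[-318, -89, -110], [0, 0, 1.571], 1], [[-318, -89, -110], [0, 0, 1.571], 1]])

```text
time_s: 29.48
ee_pos: [0.5681, -0.2998, 0.1656]
tcp_rot: [1.0, 0.023, 0.0, 0.0]
ft_force: [-1.0, -0.6, -0.3]
opening: 0.0852
grip_force: 0.0
```

Run:
```python
from h import *
o=observe();r=R.from_quat(o['tcp_rot']).as_matrix();print(o['ee_pos'],np.degrees(np.arctan2(r[1,1],r[0,1])),o['opening'],o['joints'][5])
C=np.array([.567,.269]);cx=np.array([-.042,.999]);cy=np.array([-.999,-.042])
im,d,c=snap('top');p=cloud(d,c)
q=p.reshape(-1,3);a=(q[:,:2]-C)@cx;b=(q[:,:2]-C)@cy;k=(abs(q[:,2]-.089)<.004)&(a<-.12)&(a>-.288)&(b<-.02)&(b>-.12)
print(np.histogram(a[k],bins=np.arange(-.29,-.12,.01)),np.percentile(b[k],[1,99]))
im,d,c=snap('wrist','w7.png');p=cloud(d,c)
m=((p[...,2]>.055)&(p[...,2]<.08)&(p[...,0]<.72)&(p[...,0]>.35)&(p[...,1]>-.45)).astype(np.uint8)
k,l,st,ce=cv2.connectedComponentsWithStats(m)
for i in range(1,k):
    if st[i,4]>150:
        q=p[l==i];rr=cv2.minAreaRect((q[:,:2]*1000).astype(np.float32));print(ce[i].round(),st[i,4],np.round(rr[0],1),np.round(rr[1],1),rr[2],q[:,2].mean())
print(tool([.568,-.301,.029]))
```

```text
[ 0.56811206 -0.29983181  0.16560361] -87.40881718712468 0.0852368918881142 0.8579148640810161
(array([ 0, 51, 43, 52, 65, 47, 28,  0, 50, 59, 50, 46, 70, 17, 52, 57]), array([-0.29, -0.28, -0.27, -0.26, -0.25, -0.24, -0.23, -0.22, -0.21,
       -0.2 , -0.19, -0.18, -0.17, -0.16, -0.15, -0.14, -0.13])) [-0.09247308 -0.03671538]
[317. 243.] 5192 [ 569.  -302.3] [57.5 58. ] 52.90542221069336 0.06728769898566604
[ -0.2   1.2 136.5]
```

View pics/w7.png

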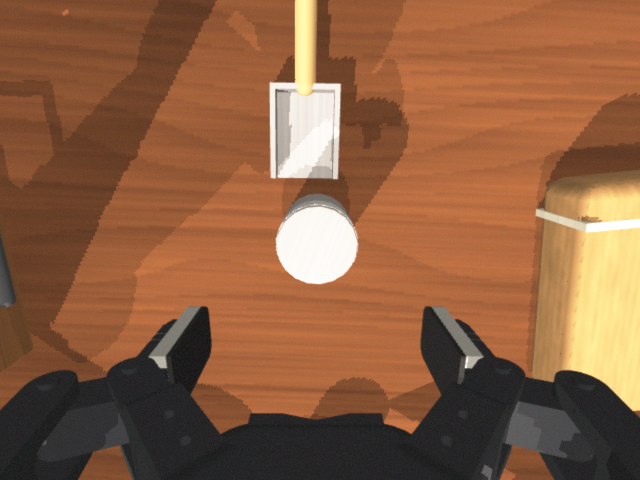

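Both cartons stand apart in the drawer, and the tin at (317,243) is centred with the scoop clear of the fingers. I pick it.

step_arm(deltas=[[[0, 2, 40], [0, 0, 0], 1], [[0, 2, 80], [0, 0, 0], 1], [[0, 2, 120], [0, 0, 0], 1], [[0, 2, 136], [0, 0, 0], 1], [[0, 2, 136], [0, 0, 0], 1], [[0, 2, 136], [0, 0, 0], -1], [[0, 2, 136], [0, 0, 0], -1], [[0, 2, 136], [0, 0, 0], -1], [[0, 2, 136], [0, 0, 0], -1], [[0, 2, 136], [0, 0, 0], -1], [[0, 2, 90], [0, 0, 0], -1], [[0, 2, 40], [0, 0, 0], -1], [[0, 2, -10], [0, 0, 0], -1], [[0, 2, -20], [0, 0, 0], -1], [[0, 2, -20], [0, 0, 0], -1]])

```text
time_s: 31.45
ee_pos: [0.568, -0.3018, 0.1852]
tcp_rot: [1.0, 0.021, 0.0, 0.0]
ft_force: [-1.6, 0.1, -2.3]
opening: 0.0572
grip_force: 38.4
```

Run:
```python
from h import *
o=observe();print(o['opening'],o['grip_force'],o['ee_pos'],tool([.5105,.0434,.056]))
```

```text
0.05722114666948964 38.414926528930664 [ 0.56800412 -0.30178353  0.1851872 ] [ -43.  -347.3  129.2]
```

step_arm(deltas=[[[-6, -45, 0], [0, 0, 0], -1], [[-12, -95, 0], [0, 0, 0], -1], [[-18, -145, 0], [0, 0, 0], -1], [[-24, -195, 0], [0, 0, 0], -1], [[-30, -245, 0], [0, 0, 0], -1], [[-36, -295, 0], [0, 0, 0], -1], [[-43, -335, 5], [0, 0, 0], -1], [[-43, -347, 15], [0, 0, 0], -1], [[-43, -347, 15], [0, 0, 0], -1], [[-43, -347, 15], [0, 0, 0], -1], [[-43, -347, 55], [0, 0, 0], -1], [[-43, -347, 95], [0, 0, 0], -1], [[-43, -347, 118], [0, 0, 0], -1], [[-43, -347, 129], [0, 0, 0], -1], [[-43, -347, 129], [0, 0, 0], -1]])

```text
time_s: 33.33
ee_pos: [0.5109, 0.0425, 0.0563]
tcp_rot: [1.0, 0.02, -0.0, 0.0]
ft_force: [0.7, 0.2, -1.7]
opening: 0.057
grip_force: 38.6
```

step_arm(deltas=[[[0, 0, 0], [0, 0, 0], 0.6], [[0, 0, 0], [0, 0, 0], 0.6], [[0, 0, 0], [0, 0, 0], 0.6], [[0, 0, -30], [0, 0, 0], 0.6], [[0, 0, -70], [0, 0, 0], 0.6], [[0, 0, -120], [0, 0, 0], 0.6], [[0, 0, -160], [0, 0, 0], 0.6], [[0, 60, -160], [0, 0, 0], 0], [[0, 120, -160], [0, 0, 0], -1], [[0, 180, -160], [0, 0, 0], -1], [[0, 180, -160], [0, 0, 0], -1], [[0, 180, -160], [0, 0, 0], -1]])

```text
time_s: 34.83
ee_pos: [0.5181, -0.1363, 0.2164]
tcp_rot: [1.0, 0.021, 0.0, -0.0]
ft_force: [-0.2, 0.6, -1.2]
opening: -0.0002
grip_force: 0.0
```

Run:
```python
from h import *
o=observe();r=R.from_quat(o['tcp_rot']).as_matrix();print(o['ee_pos'],np.degrees(np.arctan2(r[1,1],r[0,1])),o['opening'])
C=np.array([.567,.269]);cx=np.array([-.042,.999]);cy=np.array([-.999,-.042])
im,d,c=snap('top');p=cloud(d,c);cv2.imwrite('pics/t8.png',cv2.resize(im[130:310,160:400,::-1],None,fx=3.2,fy=3.2))
q=p.reshape(-1,3);a=(q[:,:2]-C)@cx;b=(q[:,:2]-C)@cy
for s in(1,-1):
    k=(abs(q[:,2]-.089)<.004)&(a<-.12)&(a>-.288)&(b*s>.02)&(b*s<.12);print(s,k.sum(),np.percentile(a[k],[1,99]),np.percentile(b[k],[1,99]),np.median(q[k,2]))
print('behind handle',tool([.580,-.155,.063]))
```

```text
[ 0.51808615 -0.1363453   0.21637361] -87.60997988687767 -0.00021528981332215395
1 414 [-0.25211553 -0.12057681] [0.03286704 0.09230471] 0.08886743097901595
-1 713 [-0.27630289 -0.12203582] [-0.09275715 -0.03673469] 0.08884891001848416
behind handle [ 60.9  21.9 153.4]
```

View pics/t8.png

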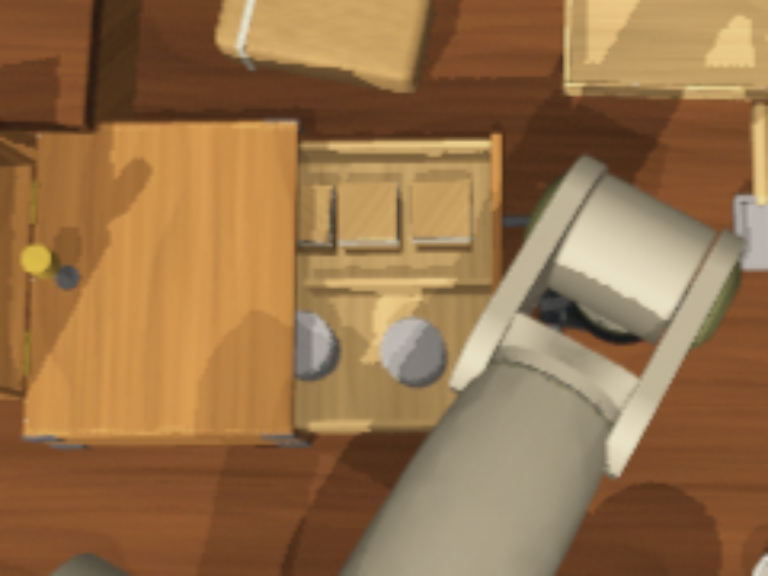

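All four goods and stock stand upright: the cartons are at (370,212) and (440,212), the tin at (413,352). Next I grip the drawer handle and push the drawer home.

step_arm(deltas=[[[20, -20, 0], [0, 0, 0], -0.06], [[64, -47, 20], [0, 0, 0], -0.06], [[64, -47, 20], [0, 0, 0], -0.06], [[64, -47, 70], [0, 0, 0], -0.06], [[64, -47, 120], [0, 0, 0], -0.06], [[64, -47, 145], [0, 0, 0], -0.06], [[64, -47, 153], [0, 0, 0], -0.06], [[64, -47, 153], [0, 0, 0], -0.06], [[64, -47, 153], [0, 0, 0], -1], [[64, -47, 153], [0, 0, 0], -1], [[64, -47, 153], [0, 0, 0], -1], [[64, -47, 153], [0, 0, 0], -1]], squeeze=40)

```text
time_s: 36.38
ee_pos: [0.5807, -0.0873, 0.0646]
tcp_rot: [1.0, 0.021, 0.001, 0.0]
ft_force: [-1.3, 1.2, 6.2]
opening: 0.0086
grip_force: 39.1
```

Run:
```python
from h import *
print(tool([.5725,.1010,.063]))
```

```text
[  -0.3 -188.4    1.4]
```

step_arm(deltas=[[[0, -6, 0], [0, 0, 0], -1], [[0, -18, 0], [0, 0, 0], -1], [[0, -30, 0], [0, 0, 0], -1], [[0, -42, 0], [0, 0, 0], -1], [[0, -54, 0], [0, 0, 0], -1], [[0, -66, 0], [0, 0, 0], -1], [[0, -78, 0], [0, 0, 0], -1], [[0, -90, 0], [0, 0, 0], -1], [[0, -102, 0], [0, 0, 0], -1], [[0, -114, 0], [0, 0, 0], -1], [[0, -126, 0], [0, 0, 0], -1], [[0, -138, 0], [0, 0, 0], -1], [[0, -150, 0], [0, 0, 0], -1], [[0, -160, 0], [0, 0, 0], -1], [[0, -170, 0], [0, 0, 0], -1], [[0, -178, 0], [0, 0, 0], -1], [[0, -184, 0], [0, 0, 0], -1], [[0, -188, 0], [0, 0, 0], -1], [[0, -188, 0], [0, 0, 0], -1], [[0, -188, 0], [0, 0, 0], -1]])

```text
time_s: 38.88
ee_pos: [0.5734, 0.101, 0.0646]
tcp_rot: [1.0, 0.021, 0.002, -0.0]
ft_force: [2.6, 1.8, 5.0]
opening: 0.0084
grip_force: 39.3
```

step_arm(deltas=[[[0, -2, 0], [0, 0, 0], -1], [[0, -3, 0], [0, 0, 0], -1], [[0, -3, 0], [0, 0, 0], -1]])

```text
time_s: 39.25
ee_pos: [0.5734, 0.1017, 0.0646]
tcp_rot: [1.0, 0.021, 0.002, 0.002]
ft_force: [1.0, -11.0, 6.8]
opening: 0.0085
grip_force: 39.5
```

step_arm(deltas=[[[0, -2, 0], [0, 0, 0], 0], [[0, -2, 0], [0, 0, 0], 0], [[0, -2, 0], [0, 0, 0], 0], [[0, -2, -50], [0, 0, 0], 0], [[0, -2, -110], [0, 0, 0], 0], [[0, -20, -170], [0, 0, -0.17], -1], [[0, -50, -190], [0, 0, -0.35], -1], [[0, -90, -190], [0, 0, -0.52], -1], [[0, -130, -190], [0, 0, -0.7], -1], [[1, -170, -190], [0, 0, -0.87], -1], [[1, -210, -190], [0, 0, -1.05], -1], [[2, -235, -190], [0, 0, -1.22], -1], [[2, -249, -190], [0, 0, -1.4], -1], [[2, -249, -180], [0, 0, -1.571], -1], [[2, -249, -160], [0, 0, -1.571], -1], [[2, -249, -150], [0, 0, -1.571], -1], [[2, -249, -150], [0, 0, -1.571], -1]])

```text
time_s: 41.38
ee_pos: [0.5635, 0.3526, 0.2127]
tcp_rot: [0.692, 0.722, -0.001, -0.0]
ft_force: [0.6, -0.1, 0.0]
opening: 0.0
grip_force: 0.0
```

Run:
```python
from h import *
o=observe();print(o['ee_pos'],tool([.5645,.3525,.150]))
im,d,c=snap('wrist','w9.png')
im,d,c=snap('scene');p=cloud(d,c)
m=(abs(p[...,0]-.573)<.04)&(abs(p[...,1]-.105)<.03)&(p[...,2]>.07)&(p[...,2]<.1);print('handle y',np.median(p[m][:,1]))
```

```text
[0.56345694 0.35255955 0.21273508] [-0.1  1.1 62.7]
handle y 0.10274258282900375
```

View pics/w9.png

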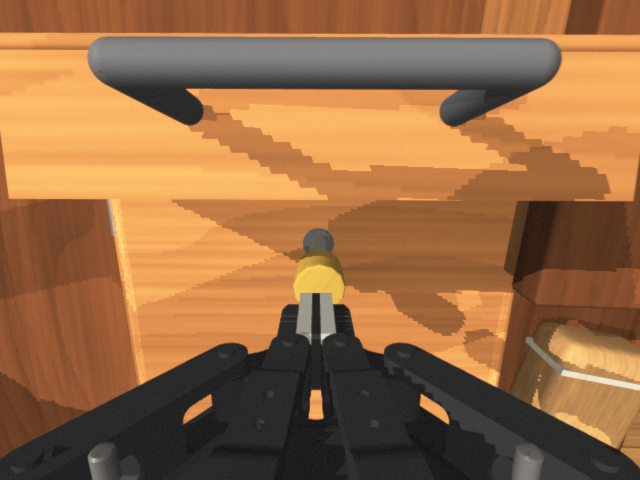

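The closed fingertips are just above the knob (320,282), so I press it down.

step_arm(deltas=[[[0, 1, 10], [0, 0, 0], -1], [[0, 1, 18], [0, 0, 0], -1], [[0, 1, 26], [0, 0, 0], -1], [[0, 1, 34], [0, 0, 0], -1], [[0, 1, 42], [0, 0, 0], -1], [[0, 1, 50], [0, 0, 0], -1], [[0, 1, 56], [0, 0, 0], -1], [[0, 1, 60], [0, 0, 0], -1], [[0, 1, 62], [0, 0, 0], -1], [[0, 1, 62], [0, 0, 0], -1], [[0, 1, 63], [0, 0, 0], -1], [[0, 1, 63], [0, 0, 0], -1]])

```text
time_s: 42.98
ee_pos: [0.5648, 0.3527, 0.1503]
tcp_rot: [0.692, 0.722, 0.0, -0.0]
ft_force: [0.1, -0.5, 0.9]
opening: -0.0001
grip_force: 0.5
```

step_arm(deltas=[[[0, 0, 1], [0, 0, 0], -1], [[0, 0, 2], [0, 0, 0], -1], [[0, 0, 2], [0, 0, 0], -1]])

```text
time_s: 43.35
ee_pos: [0.5649, 0.3527, 0.15]
tcp_rot: [0.692, 0.722, 0.001, 0.0]
ft_force: [-2.9, -1.8, 10.0]
opening: 0.0001
grip_force: 5.2
```

Run:
```python
from h import *
im,d,c=snap('scene');p=cloud(d,c);cv2.imwrite('pics/s10.png',cv2.resize(im[200:360,400:600,::-1],None,fx=3.5,fy=3.5))
```

```text
(no output)
```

View pics/s10.png

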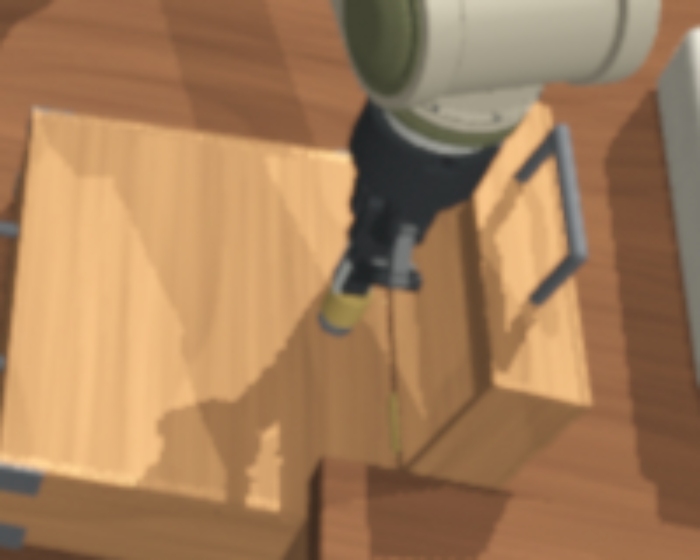

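The stay stopped at z 0.150, which is fully down. Next I go back to the lid handle.

step_arm(deltas=[[[0, 0, -50], [0, 0, 0], -1], [[0, 0, -110], [0, 0, 0], -1], [[0, 0, -165], [0, 0, -0.1], -0.06], [[20, 0, -170], [0, 0, -0.28], -0.06], [[40, 0, -170], [0, 0, -0.46], -0.06], [[60, 0, -170], [0, 0, -0.64], -0.06], [[88, 0, -170], [0, 0, -0.82], -0.06], [[88, 0, -170], [0, 0, -1.0], -0.06], [[88, 0, -170], [0, 0, -1.18], -0.06], [[88, 0, -170], [0, 0, -1.36], -0.06], [[88, 0, -170], [0, 0, -1.571], -0.06], [[88, 0, -170], [0, 0, -1.571], -0.06], [[88, 0, -170], [0, 0, -1.571], -0.06]])

```text
time_s: 45.02
ee_pos: [0.5611, 0.4405, 0.3182]
tcp_rot: [-0.02, 1.0, -0.0, -0.0]
ft_force: [0.3, -0.2, -0.3]
opening: 0.0402
grip_force: 0.0
```

Run:
```python
from h import *
o=observe();print(o['ee_pos'],o['opening'])
im,d,c=snap('wrist');p=cloud(d,c)
m=(abs(p[...,0]-.561)<.025)&(abs(p[...,1]-.44)<.05)&(p[...,2]>.25)&(p[...,2]<.285);q=p[m]
print('bar',len(q),np.percentile(q,[2,50,98],axis=0));print(tool([.561,.4404,.2512]))
im,d,c=snap('scene');p=cloud(d,c)
m=(abs(p[...,0]-.564)<.014)&(abs(p[...,1]-.355)<.014)&(p[...,2]>.13)&(p[...,2]<.23);print('knob top',np.percentile(p[m][:,2],[50,97]))
```

```text
[0.56108596 0.44048413 0.31817094] 0.04022378565614735
bar 1471 [[0.53686674 0.4326626  0.27303072]
 [0.55958163 0.43780839 0.27626869]
 [0.58503466 0.44288874 0.27794755]]
[ 0.1 -0.1 67. ]
knob top [0.14787053 0.15176388]
```

step_arm(deltas=[[[0, -1, 40], [0, 0, 0], -0.06], [[0, -1, 60], [0, 0, 0], -0.06], [[0, -1, 67], [0, 0, 0], -0.06], [[0, -1, 67], [0, 0, 0], -0.06], [[0, -1, 67], [0, 0, 0], -1], [[0, -1, 67], [0, 0, 0], -1], [[0, -1, 67], [0, 0, 0], -1], [[0, -1, 67], [0, 0, 0], -1]], squeeze=30)

```text
time_s: 46.12
ee_pos: [0.5613, 0.4397, 0.2523]
tcp_rot: [-0.021, 1.0, 0.001, 0.001]
ft_force: [0.7, 1.4, 5.6]
opening: 0.0084
grip_force: 29.5
```

step_arm(deltas=[[[0, -14, -4], [0, 0, 0], -1], [[0, -30, -7], [0, 0, 0], -1], [[0, -47, -8], [0, 0, 0], -1], [[0, -64, -8], [0, 0, 0], -1], [[0, -80, -6], [0, 0, 0], -1], [[0, -97, -2], [0, 0, 0], -1], [[0, -112, 3], [0, 0, 0], -1], [[0, -128, 10], [0, 0, 0], -1], [[0, -142, 18], [0, 0, 0], -1], [[0, -156, 28], [0, 0, 0], -1], [[0, -168, 39], [0, 0, 0], -1], [[0, -180, 51], [0, 0, 0], -1], [[0, -190, 65], [0, 0, 0], -1], [[0, -199, 79], [0, 0, 0], -1], [[0, -206, 94], [0, 0, 0], -1], [[0, -212, 110], [0, 0, 0], -1], [[0, -216, 124], [0, 0, 0], -1], [[0, -216, 128], [0, 0, 0], -1], [[0, -216, 130], [0, 0, 0], -1], [[0, -216, 130], [0, 0, 0], -1]])

```text
time_s: 48.62
ee_pos: [0.5702, 0.2245, 0.1245]
tcp_rot: [-0.022, 1.0, 0.001, 0.001]
ft_force: [-14.9, 3.6, 27.7]
opening: 0.0087
grip_force: 32.1
```

step_arm(deltas=[[[0, 0, -3], [0, 0, 0], -1], [[0, 0, -3], [0, 0, 0], -0.06], [[0, 0, -3], [0, 0, 0], -0.06], [[0, 0, -3], [0, 0, 0], -0.06], [[0, 0, -50], [0, 0, 0], -0.06], [[0, 0, -110], [0, 0, 0], -0.06], [[60, -50, -140], [0, 0, 0], -0.06], [[120, -110, -160], [0, 0, 0], -0.06], [[150, -170, -160], [0, 0, 0], -0.06], [[150, -230, -160], [0, 0, 0], -0.06], [[150, -290, -160], [0, 0, 0], -0.06], [[150, -320, -160], [0, 0, 0], -0.06], [[150, -320, -160], [0, 0, 0], -0.06]])

```text
time_s: 50.25
ee_pos: [0.4335, -0.1058, 0.281]
tcp_rot: [-0.018, 1.0, -0.0, -0.0]
ft_force: [-0.1, 0.7, -0.0]
opening: 0.0402
grip_force: 0.0
```

Run:
```python
from h import *
z=np.load('top0.npz');im,d,c=snap('top','t11.png');p=cloud(d,c)
for n,P in(('before',z['p']),('now',p)):
    q=P[165:265,160:215].reshape(-1,3);y=q[:,1]
    k=(q[:,2]>.15)&(q[:,0]>.47)&(q[:,0]<.66)&(y>.27)&(y<.385);f=np.polyfit(y[k],q[k,2],1);print(n,k.sum(),'slope',f,'at front',np.polyval(f,.275),'rear',np.polyval(f,.38))
    q=P.reshape(-1,3);k=(abs(q[:,0]-.57)<.05)&(abs(q[:,1]-.2245)<.01)&(q[:,2]>.13)&(q[:,2]<.16);print('bar top',np.percentile(q[k,2],[50,95]))
    k=(abs(q[:,0]-.573)<.045)&(abs(q[:,1]-.1)<.015)&(q[:,2]>.07);print('drawer bar y',np.median(q[k,1]))
```

```text
before 2771 slope [-0.02659281  0.17659583] at front 0.16928281159102915 rear 0.1664905670205488
bar top [0.15118478 0.15526698]
drawer bar y 0.10028809642912265
now 2763 slope [0.00377183 0.16404894] at front 0.1650861951959345 rear 0.16548223785819297
bar top [0.14415941 0.14857669]
drawer bar y 0.10018156138463301
```

View pics/t11.png

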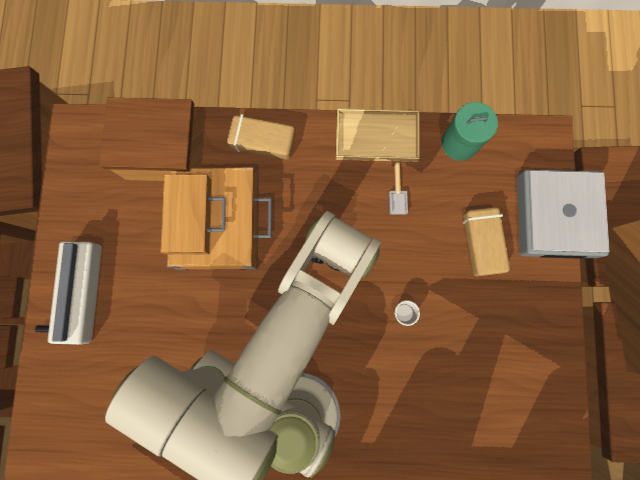

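The lid is level and shut at (187,213), the drawer is home, the bystanders have not moved, and the arm is clear of everything. I hand the job in.

```bash
python3 -c "
from rig import *
print(close_job())"
```

```text
the job is handed in; nothing more can be done
None
```

I handed the job in at about 50 s of the 210 s limit. The tin and both cartons stood upright in their right compartments when last seen before the drawer was pushed in, and the drawer is home, the stay is down and the lid is shut. No verdict came back.

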